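# Point out the slim sampling ring in the sliding-door cabinet

## Task

Push the ring cabinet's frosted sliding door fully open by its pull bar, then show which ring is due for checking: with the fingers pointing down, point at the slimmest of the four copper rings, fingertips two to four centimetres above the middle of its mouth, and dwell there for two seconds, pointing at no other ring and touching none of them. Then push the door fully closed again. Do it all with the fingertips or the outside of the fingers: pinch and lift nothing, and leave the things lying around the cabinet where they are.

Things in the scene. Friction and masses are not known exactly. Their poses are not given: they have to be found in the camera images.
- cabinet: low white-painted steel cabinet fixed to the table, 190 (its x) x 376 (its y) x 95 mm high; origin at the centre of its underside, z up, y along its length. Its +y half is the open-topped ring bay, its -y half has a closed white top. Two 6 mm wide rails along the long edges of the top reach 109 mm
- ring_bay (a point): centre of the ring bay's floor, 30 mm above the table, at y = +90 mm in the cabinet's frame. The bay is 170 x 170 mm inside; a cross of 14 mm high strips parts it in four quarters (centres +-42 mm in x and y from this point), with one ring in each
- door (a joint): frosted, half see-through acrylic door, a flat panel 174 x 180 x 6 mm on top of the cabinet (upper face 101 mm above the table). Slides along the cabinet's y: 0 = closed over the ring bay, grows towards the cabinet's -y, 0.175 m = fully open, over the closed top. It drags (about 1.2 N) and stays where it is left; may start ajar by up to 40 mm
- pull_top (a point): centre of the top edge of the door's pull bar, an upright aluminium bar 110 mm long (along the cabinet's x), 16 mm thick (along its y) and 30 mm high, standing on the door; this point lies 131 mm above the table and moves with the door; with the door closed it is at y = +44 mm in the cabinet's frame. Push on its +y face to open the door, on its -y face to close it
- ring_slim: the slimmest copper sampling ring, an upright loose tube of outer diameter 36 mm, 40 mm high, in any quarter of the bay (straight outer walls, bore 6 mm narrower; origin at the centre of its underside, z up)
- slim_mouth (a point): centre of the upper rim of the slimmest ring, 40 mm above its origin, 70 mm above the table; z up
- ring_mid: copper ring of outer diameter 50 mm, 40 mm high (straight outer walls, bore 6 mm narrower; origin at the centre of its underside, z up)
- ring_wide_a: copper ring of outer diameter 62 mm, 40 mm high (straight outer walls, bore 6 mm narrower; origin at the centre of its underside, z up)
- ring_wide_b: another copper ring of outer diameter 62 mm, 40 mm high (straight outer walls, bore 6 mm narrower; origin at the centre of its underside, z up)
- mallet: black rubber mallet lying to the left of the cabinet, head 64 mm across and 100 mm long along its y, wooden handle 250 mm long to its -x; origin under the head; to be left alone
- cap: red plastic ring cap, a stepped disc 72 mm across and 18 mm high, to the right of the cabinet; origin under its centre; to be left alone
- spatula: chrome spatula lying flat beyond the cabinet; handle to its -x; to be left alone
- brush: brush lying flat beyond the cabinet; handle to its -x; to be left alone
- tin: round aluminium moisture tin 64 mm across, 45 mm high, to the right of the cabinet; origin under its centre; to be left alone

How it is judged:
By the outcome, as a careful person would: the job done as asked, in the order asked, and still so for the second after the job is handed in, with the robot touching nothing.
It also fails if it takes over 54 s, if anything falls off the work surface, if the arm or the gripper's body presses on something with over 40 N, if the wrist force passes 120 N, or if a joint passes its speed limit or range.

## Robot

A 6-joint arm with a two-finger parallel gripper is mounted at the origin on the work surface. World frame = base frame: x ahead of the robot, y to its left, z up, the work surface at z = 0. Lengths are in mm, angles in rad, forces in N, time in s.
With the tool pointing down it reaches from about 275 to 1000 mm from the base axis. Payload 8.4 kg.
Tool frame: the origin (TCP) lies between the finger pads, 19 mm behind the fingertips; this is the grasp point; z points along the fingers, y is the direction in which the jaws open and shut (so a half turn about z gives the same grasp; the last joint's range is limited). The gripper opens to 85 mm and grips with 20 to 120 N. Pads are 22 mm wide; open, the fingers measure 114 mm over their backs; the gripper's body (76 mm by 85 mm) begins 54 mm behind the grasp point. The pads swing forward as they close: fully open they stand 13 mm farther back than shut.
Start: joints at [1.23, 0.353, 1.633, -0, 1.155, -0.002], TCP at [207.721, 589.474, 249.981] pointing down, gripper open.
Joint ranges: [-2.63, 2.63], [-0.92, 2.1], [0.06, 2.66], [-1.3, 4.44], [0, 2.69], [-3.02, 3.02]. Speed limits (rad/s): [2.22, 2.22, 2.79, 3.14, 3.14, 3.14].

## Interface

Orientations are given as [roll, pitch, yaw] about the fixed x, y, z axes, in that order (R = Rz(yaw) Ry(pitch) Rx(roll)).
In Python, from rig import sense, grab_frame, get_calibration, sign_off, boxes_of, trace gives the robot as it stands.
- The arm moves only by the tool servo_tool, never from a script. Its argument "rows" is a list of rows, each a list of 3 entries, a list of its own where there are three numbers: the finger opening in mm, from 0 to 85.4, then the shift along the tool's x, y, z in mm, then the turn, a rotation vector about the tool's x, y, z in degrees. A call has 1 to 8 rows; each row shifts and turns the commanded pose from where the row before left it, along the tool's axes as they then stand; what a row does not reach is not made up. A row lasts 1/8 s, in which the tool goes at most 62.5 mm and 10.7 degrees, less where a joint would pass 70% of its speed; a pose out of reach is approached as far as the arm can. A call is refused whole if a number of a shift passes 62.5 or a number of a turn 10.7, either way. A call with a gripper value outside its range is refused whole. The fingers move at their own pace and stop on an object; "force" is the grip in N (left out, the last holds). Time passes only in rows, so rows that do not move let the fingers close. It gives the time, the measured TCP pose, the force and the opening at its end, in the units of the state.
- sense(): the state, without advancing time (a new reading comes with each control period).
- grab_frame(name): name is "scene" or "top"; returns the picture (480x640x3 uint8, blue, green, red); there is no depth.
- get_calibration(name): a dict with "intrinsics" (3x3 intrinsics, pixels), "k1" (the pictures are not rectified: a ray, as slopes to the right and down, at radius r is drawn at 1 + k1 r^2 times it, then the intrinsics apply), "world_to_cam" (4x4, takes a point from world to camera coordinates). Camera axes: x right, y down, z forward; pixel columns grow to the right and rows downward; lengths in mm; the calibration is good to about 2 mm. A picture is of the moment at which its call begins. get_calibration takes no time and is no camera call.
- sign_off(): hands the job in, once; it reports no verdict.
Trained networks look in the newest picture that a camera, given by its name, has taken for a name from the list of things; names that differ only in an ending like _2 or _b are one class to them, and where a whole thing is asked for, a point or a joint stands for the part that bears it (a point fixed in the world has none). Each returns a list of dicts, best first, with "conf" (0 to 1); they miss things now and then, are a little off and sometimes report something else, mostly with a low value. They report only what shows in the picture. A call takes as long as a camera call.
- boxes_of(camera, thing): "centre" ([x, y, z] in mm, in the coordinates of the camera as it stood for that picture, good to about 4 mm: the middle of the surface that is visible of it).
- trace(camera, thing): "mask" (480x640 bool, what is visible of it).
The state is a dict: "clock": time; "qpos": joint angles; "qvel": joint speeds; "joint_efforts": joint torques, N m; "eef_pos": TCP position; "tcp_rot": TCP orientation; "contact_force": force on the tool from outside, world axes, zero at the start; "wrist_torque": the same for the moment, N m; "opening": opening from 0.0 (shut) to 1.0 (fully open).
Only numpy, scipy, OpenCV 4.12 (cv2) and the standard library are available. Lean on these libraries where they do the work, as an engineer would, in place of code of your own. Each camera call takes 0.05 s, during which the arm holds its last target. There are 200 camera calls.

## Working session

There is one attempt and no reset: what is moved stays moved. The work goes in short steps, Python scripts to look and compute and a tool call to move; the robot and the scene stay as the last step left them, time stands still between calls to the robot, and variables do not carry over. Pictures are saved under pics/ and viewed, about 8 in all and at most 12, crops included, and the job is handed in when it is done.

Besides the shell and the picture viewer there is one more tool, called after "Request:" by a JSON object that holds its "fn" and its "kwargs", one argument or row to a line. servo_tool: Moves the arm, as the interface text tells. Its arguments: {"type":"object","properties":{"rows":{"type":"array","items":{"type":"array"}},"force":{"type":"number"}},"required":["rows"]}

```bash
mkdir -p pics; cat > h.py <<'E'
import numpy as np, cv2
from rig import *
def c2w(n,p):
    T=np.linalg.inv(get_calibration(n)["world_to_cam"]); return (T@np.r_[p,1])[:3]
def px2w(n,uv,z):
    c=get_calibration(n);K=np.array(c["intrinsics"]);k=c["k1"]
    d=np.array([(uv[0]-K[0,2])/K[0,0],(uv[1]-K[1,2])/K[1,1]]);s=d.copy()
    for _ in range(20): s=d/(1+k*(s@s))
    T=np.linalg.inv(c["world_to_cam"]);r=T[:3,:3]@np.r_[s,1];o=T[:3,3]
    return o+r*(z-o[2])/r[2]
def w2px(n,p):
    c=get_calibration(n);K=np.array(c["intrinsics"]);q=(np.array(c["world_to_cam"])@np.r_[p,1])[:3]
    s=q[:2]/q[2];s=s*(1+c["k1"]*(s@s));return K[:2,:2]@s+K[:2,2]
E
python3 - <<'E'
from h import *
for n in("scene","top"):
    cv2.imwrite(f"pics/{n}0.png",grab_frame(n))
    print(n,"cam at",np.linalg.inv(get_calibration(n)["world_to_cam"])[:3,3].round())
    for t in("cabinet","door","pull_top","ring_slim","ring_mid","ring_wide_a","mallet","cap","tin"):
        print(t,[(round(b["conf"],2),c2w(n,b["centre"]).round().tolist()) for b in boxes_of(n,t)[:4]])
print(sense())
E
```

```text
scene cam at [1267.  696.  746.]
cabinet [(0.57, [586.0, 109.0, 94.0])]
door [(0.68, [538.0, 135.0, 101.0])]
pull_top [(0.78, [536.0, 140.0, 100.0]), (0.63, [590.0, 108.0, 94.0])]
ring_slim []
ring_mid [(0.68, [489.0, 205.0, 56.0]), (0.6, [538.0, 141.0, 102.0])]
ring_wide_a []
mallet [(0.8, [639.0, 469.0, 45.0])]
cap [(0.48, [503.0, -373.0, 15.0])]
tin [(0.81, [619.0, -372.0, 36.0]), (0.18, [588.0, 108.0, 96.0])]
top cam at [ 416.   23. 1360.]
cabinet [(0.57, [536.0, 64.0, 101.0])]
door [(0.65, [526.0, 134.0, 100.0])]
pull_top [(0.72, [527.0, 130.0, 97.0])]
ring_slim []
ring_mid []
ring_wide_a [(0.55, [527.0, 132.0, 98.0])]
mallet [(0.73, [601.0, 459.0, 43.0])]
cap [(0.7, [493.0, -384.0, 11.0])]
tin [(0.58, [604.0, -379.0, 50.0]), (0.48, [598.0, 458.0, 41.0]), (0.15, [527.0, 133.0, 98.0])]
{'clock': 1.0, 'qpos': array([ 1.22961916e+00,  3.52965963e-01,  1.63337437e+00, -2.12801301e-05,
        1.15521113e+00, -2.40942609e-03]), 'qvel': array([-0.00058207, -0.00096321,  0.00024673,  0.0018287 ,  0.00050664,
       -0.00030016]), 'joint_efforts': array([ 2.18459845e-04, -6.05173302e+01, -3.42448783e+01, -5.85546587e-06,
        1.07948337e-03,  2.41227872e-05]), 'eef_pos': array([207.71976197, 589.48823841, 250.01322525]), 'tcp_rot': array([3.14155151e+00, 1.95683165e-05, 2.80283350e+00]), 'contact_force': array([ 0.92667552, -0.26769718, -0.82319936]), 'wrist_torque': array([-0.06593418, -0.01560636, -0.027036  ]), 'opening': 1.0043462285289952}
```

View pics/top0.png

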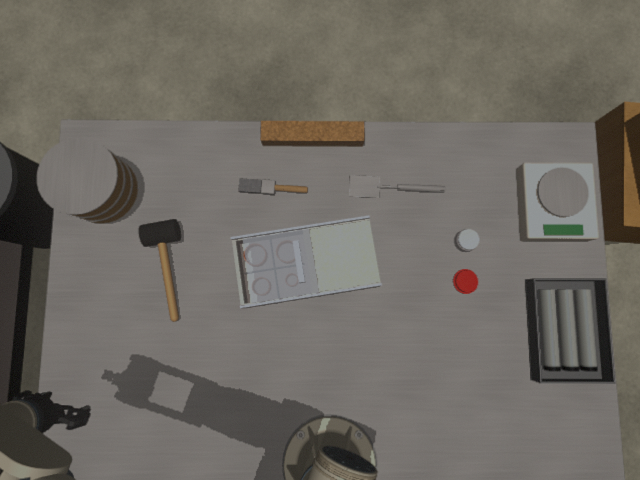

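View pics/scene0.png

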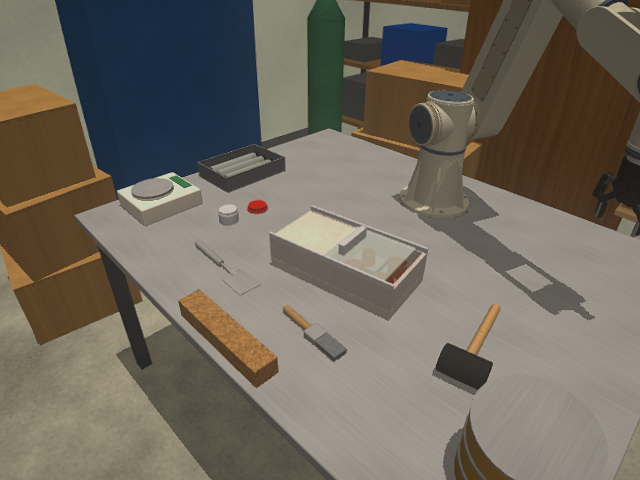

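Top view: the cabinet's rail corners are near (231,238), (369,217), (381,286) and (241,307). The bay is on the left (world +y), and the bar is near (298,262). The door is slightly ajar. The rings show faintly through the door, and the smallest is probably near (292,280). Next is a zoomed crop.

```bash
python3 - <<'E'
from h import *
im=cv2.imread("pics/top0.png")[205:315,225:390]
im=cv2.resize(im,None,fx=4.8,fy=4.8,interpolation=cv2.INTER_CUBIC)
cv2.imwrite("pics/crop1.png",im)
for uv in [(231,238),(369,217),(381,286),(241,307)]: print(uv,px2w("top",uv,109).round(1))
E
```

```text
(231, 238) [599.2 261.4 109. ]
(369, 217) [ 656.9 -106.7  109. ]
(381, 286) [ 472.2 -135.9  109. ]
(241, 307) [417.6 230.4 109. ]
```

View pics/crop1.png

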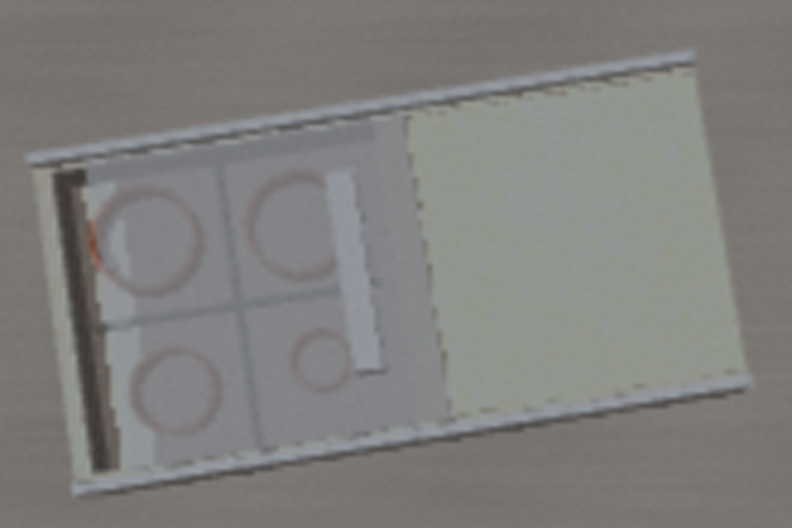

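```bash
cat >> h.py <<'E'
def cab():
    px=[(28,158),(694,55),(750,382),(75,492)]
    P=np.array([px2w("top",(225+u/4.8,205+v/4.8),109)[:2] for u,v in px])
    M=np.array([[95,188],[95,-188],[-95,-188],[-95,188.]])
    c=P.mean(0);H=M.T@(P-c);a=np.arctan2(H[0,1]-H[1,0],H[0,0]+H[1,1])
    R=np.array([[np.cos(a),-np.sin(a)],[np.sin(a),np.cos(a)]]);return c,a,R,P,M
def tocab(p):
    c,a,R,_,_=cab();return R.T@(np.asarray(p)[:2]-c)
E
python3 - <<'E'
from h import *
c,a,R,P,M=cab();print(c,np.degrees(a),((P-c)@R-M).round(1).tolist())
f=lambda u,v,z:tocab(px2w("top",(225+u/4.8,205+v/4.8),z)).round(1)
print("bar",f(354,270,131),"slim",f(321,360,70),"mid",f(176,390,70),"w",f(147,240,70),f(297,225,70))
s=sense();print("tcp cab",tocab(s["eef_pos"]).round(1),"tool x angle wrt cab y",np.degrees(s["tcp_rot"][2]-a)-90, s["clock"])
E
```

```text
[537.50107815  62.07290499] 9.12916349705692 [[-2.1, -0.6], [-2.7, 0.7], [2.6, 1.6], [2.2, -1.7]]
bar [ 0.6 18. ] slim [-40.7  46. ] mid [-44.4 129.1] w [ 42.4 133.5] [37.4 48.1]
tcp cab [-241.9  573.1] tool x angle wrt cab y 61.461366690904526 1.0
```

Request:
{"fn": "servo_tool", "kwargs": {
  "rows": [
    [0,[0,0,0],[0,0,10.3]],
    [0,[0,0,0],[0,0,10.3]],
    [0,[0,0,0],[0,0,10.3]],
    [0,[0,0,0],[0,0,10.3]],
    [0,[0,0,0],[0,0,10.3]],
    [0,[0,0,0],[0,0,10.3]]
  ]
}}

```text
clock: 1.75
eef_pos: [207.7, 589.5, 250.0]
tcp_rot: [-3.142, 0.0, 1.718]
contact_force: [-0.1, -0.0, 0.4]
opening: 0.003
```

Request:
{"fn": "servo_tool", "kwargs": {
  "rows": [
    [0,[0,0,0],[0,0,-0.7]],
    [0,[-50,24,0],[0,0,0]],
    [0,[-50,24,0],[0,0,0]],
    [0,[-50,24,0],[0,0,0]],
    [0,[-50,24,0],[0,0,0]],
    [0,[-50,24,0],[0,0,0]],
    [0,[-50,24,0],[0,0,0]],
    [0,[-50,24,0],[0,0,0]]
  ]
}}

```text
clock: 2.75
eef_pos: [432.1, 270.5, 250.3]
tcp_rot: [3.141, -0.0, 1.742]
contact_force: [1.2, 1.3, -0.6]
opening: -0.0
```

Request:
{"fn": "servo_tool", "kwargs": {
  "rows": [
    [0,[-50,24,0],[0,0,0]],
    [0,[-50,25,0],[0,0,0]],
    [0,[0,25,0],[0,0,0]],
    [0,[0,0,40],[0,0,0]],
    [0,[0,0,40],[0,0,0]],
    [0,[0,0,0],[0,0,0]]
  ]
}}

```text
clock: 3.5
eef_pos: [518.7, 184.7, 167.6]
tcp_rot: [-3.136, 0.001, 1.74]
contact_force: [0.6, -0.5, 0.1]
opening: 0.002
```

```bash
python3 - <<'E'
from h import *
i=grab_frame("scene");s=sense();p=s["eef_pos"];print(p.round(1),tocab(p).round(1))
print("TCP",w2px("scene",p).round(1),"tip19",w2px("scene",p-[0,0,19]).round(1),"tip32",w2px("scene",p-[0,0,32]).round(1))
j=i[160:310,260:440];print(cv2.imwrite("pics/s2.png",cv2.resize(j,None,fx=4,fy=4,interpolation=cv2.INTER_CUBIC)))
E
```

```text
[520.  185.3 169.6] [  2.3 124.4]
TCP [390.3 235.6] tip19 [389.5 242.2] tip32 [389.  246.6]
True
```

View pics/s2.png

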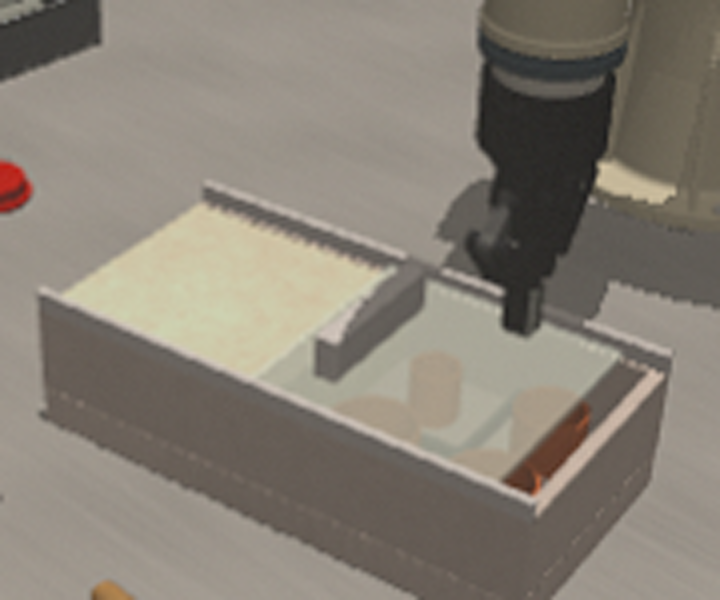

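Scene crop: the shut fingertips show at about (390,242), which matches the 19 mm tip offset. They are clear of the rails, and the bar is to their left. Next I lower and push.

Request:
{"fn": "servo_tool", "kwargs": {
  "rows": [
    [0,[-20,-2,20],[0,0,0]],
    [0,[-25,0,22],[0,0,0]],
    [0,[-20,0,0],[0,0,0]],
    [0,[-8,0,0],[0,0,0]],
    [0,[-8,0,0],[0,0,0]],
    [0,[-8,0,0],[0,0,0]],
    [0,[-8,0,0],[0,0,0]]
  ]
}}

```text
clock: 4.42
eef_pos: [534.9, 89.5, 128.4]
tcp_rot: [3.141, -0.0, 1.737]
contact_force: [0.2, 2.2, -0.3]
opening: 0.002
```

Request:
{"fn": "servo_tool", "kwargs": {
  "rows": [
    [0,[-12,0,0],[0,0,0]],
    [0,[-15,0,0],[0,0,0]],
    [0,[-15,0,0],[0,0,0]],
    [0,[-15,0,0],[0,0,0]],
    [0,[-15,0,0],[0,0,0]],
    [0,[-15,0,0],[0,0,0]]
  ]
}}

```text
clock: 5.18
eef_pos: [548.9, 2.6, 127.9]
tcp_rot: [-3.141, -0.0, 1.736]
contact_force: [-0.4, 1.5, 1.6]
opening: 0.001
```

```bash
python3 - <<'E'
from h import *
p=sense()["eef_pos"];print(p.round(1),tocab(p).round(1))
E
```

```text
[548.9   2.6 127.9] [  1.8 -60.5]
```

Request:
{"fn": "servo_tool", "kwargs": {
  "rows": [
    [0,[-15,0,0],[0,0,0]],
    [0,[-15,0,0],[0,0,0]],
    [0,[-10,0,0],[0,0,0]],
    [0,[-5,0,0],[0,0,0]],
    [0,[-3,0,0],[0,0,0]],
    [0,[0,0,0],[0,0,0]]
  ]
}}

```text
clock: 5.92
eef_pos: [557.1, -43.7, 128.0]
tcp_rot: [3.141, 0.0, 1.737]
contact_force: [0.4, 0.0, 0.3]
opening: -0.0
```

Request:
{"fn": "servo_tool", "kwargs": {
  "rows": [
    [0,[-2,0,0],[0,0,0]],
    [0,[-2,0,0],[0,0,0]],
    [0,[0,0,0],[0,0,0]]
  ]
}}

```text
clock: 6.3
eef_pos: [557.5, -45.9, 128.1]
tcp_rot: [3.141, -0.003, 1.736]
contact_force: [0.6, 10.3, 1.9]
opening: -0.001
```

```bash
python3 - <<'E'
from h import *
s=sense();p=s["eef_pos"];print(p.round(1),tocab(p).round(1),s["contact_force"])
E
```

```text
[557.5 -45.9 128.1] [   2.6 -109.8] [ 0.64739273 10.25216206  1.946862  ]
```

Request:
{"fn": "servo_tool", "kwargs": {
  "rows": [
    [0,[8,0,0],[0,0,0]],
    [0,[12,0,-20],[0,0,0]],
    [0,[0,0,-40],[0,0,0]],
    [0,[0,0,0],[0,0,0]]
  ]
}}

```text
clock: 6.8
eef_pos: [556.2, -27.7, 190.9]
tcp_rot: [3.136, 0.002, 1.737]
contact_force: [-0.2, 0.6, -0.3]
opening: 0.003
```

```bash
python3 - <<'E'
from h import *
i=grab_frame("top");grab_frame("scene");p=sense()["eef_pos"];print(p.round(1),tocab(p).round(1))
cv2.imwrite("pics/crop3.png",cv2.resize(i[205:315,225:390],None,fx=4.8,fy=4.8,interpolation=cv2.INTER_CUBIC))
for n in("top","scene"):
  for t in("ring_slim","ring_mid","ring_wide_a"):
    print(n,t,[(round(b["conf"],2),c2w(n,b["centre"]).round().tolist(),tocab(c2w(n,b["centre"])).round().tolist()) for b in boxes_of(n,t)[:4]])
E
```

```text
[554.3 -27.8 188.2] [  2.4 -91.4]
top ring_slim [(0.62, [492.0, 102.0, 73.0], [-38.0, 46.0])]
top ring_mid [(0.43, [475.0, 189.0, 68.0], [-41.0, 135.0]), (0.18, [517.0, -2.0, 99.0], [-30.0, -60.0])]
top ring_wide_a [(0.74, [562.0, 204.0, 64.0], [47.0, 137.0]), (0.44, [573.0, 116.0, 66.0], [43.0, 47.0])]
scene ring_slim [(0.53, [502.0, 106.0, 59.0], [-28.0, 49.0])]
scene ring_mid [(0.6, [484.0, 190.0, 57.0], [-32.0, 134.0])]
scene ring_wide_a [(0.68, [541.0, 197.0, 63.0], [25.0, 133.0]), (0.49, [550.0, 105.0, 59.0], [19.0, 40.0])]
```

View pics/crop3.png

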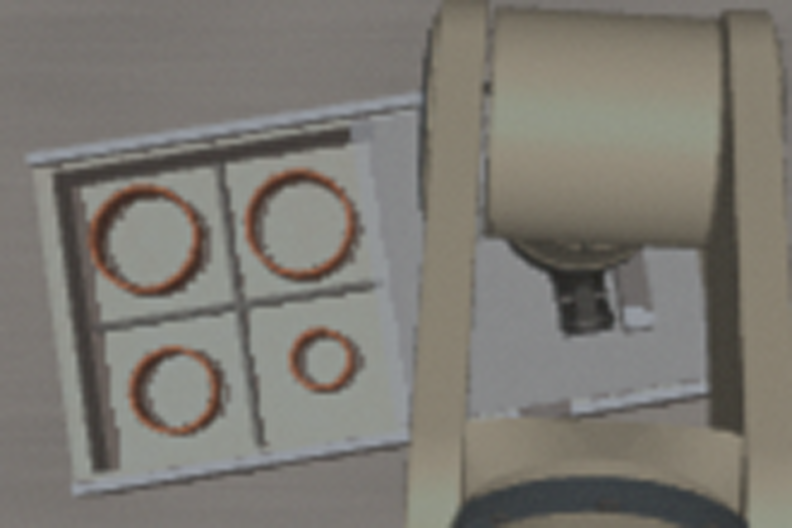

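The door is fully open. The rings are clear: wide at crop (147,240) and (301,224), mid at (177,391), slim at (323,359).

```bash
python3 - <<'E'
from h import *
f=lambda u,v,z:px2w("top",(225+u/4.8,205+v/4.8),z)
w=f(323.5,359,70);print("slim",w.round(1),tocab(w).round(1),"cross",tocab(f(240,303,44)).round(1))
m=trace("top","ring_slim")
if m:
  k=m[0]["mask"].astype(np.uint8);c=max(cv2.findContours(k,0,1)[0],key=len);(x,y),r=cv2.minEnclosingCircle(c);print(m[0]["conf"],x,y,r,px2w("top",(x,y),70).round(1))
s=sense();p=s["eef_pos"];y=s["tcp_rot"][2];d=w-p
print("tool shift",d[0]*np.cos(y)+d[1]*np.sin(y),d[0]*np.sin(y)-d[1]*np.cos(y),p[2],s["clock"])
E
```

```text
slim [490.6  99.6  70. ] [-40.3  44.5] cross [ 1.  88.6]
0.34 419.5 188.0 24.520498275756836 [ 747.1 -253.    70. ]
tool shift 136.18766626041523 -41.39957831833486 187.30699992182403 7.25
```

Request:
{"fn": "servo_tool", "kwargs": {
  "rows": [
    [0,[34,-10,0],[0,0,0]],
    [0,[34,-10,0],[0,0,0]],
    [0,[34,-10,0],[0,0,0]],
    [0,[34,-11,0],[0,0,0]],
    [0,[0,0,23],[0,0,0]],
    [0,[0,0,23],[0,0,0]],
    [0,[0,0,22],[0,0,0]],
    [0,[0,0,0],[0,0,0]]
  ]
}}

```text
clock: 8.25
eef_pos: [490.1, 99.3, 118.6]
tcp_rot: [-3.138, 0.0, 1.736]
contact_force: [-0.1, 0.5, -0.1]
opening: 0.002
```

```bash
python3 - <<'E'
from h import *
i=grab_frame("scene");s=sense();p=s["eef_pos"];y=s["tcp_rot"][2];d=np.array([490.6,99.6,119])-p
print(p,"shift",d[0]*np.cos(y)+d[1]*np.sin(y),d[0]*np.sin(y)-d[1]*np.cos(y),-d[2])
print("mouth px (in crop)",[(w2px("scene",np.array([490.6,99.6,z]))-[280,180])*5 for z in (70,100)])
cv2.imwrite("pics/s4.png",cv2.resize(i[180:300,280:440],None,fx=5,fy=5,interpolation=cv2.INTER_CUBIC))
E
```

```text
[490.92262413  99.40289867 119.57822682] shift 0.24757621774938607 -0.2857293834700019 0.5782268162300994
mouth px (in crop) [array([441.32321478, 349.95285294]), array([445.09231333, 303.70085338])]
```

View pics/s4.png

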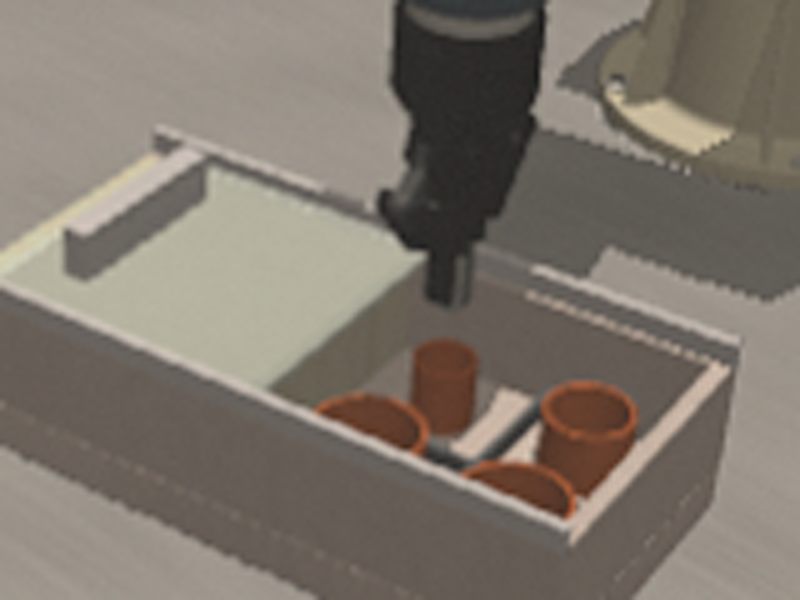

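Scene crop: the tips at (447,304) sit directly above the slim ring's mouth at (445,350), about 30 mm up. Now I dwell 3 s, then go over the bar to its -y side.

Request:
{"fn": "servo_tool", "kwargs": {
  "rows": [
    [0,[0,0,0],[0,0,0]],
    [0,[0,0,0],[0,0,0]],
    [0,[0,0,0],[0,0,0]],
    [0,[0,0,0],[0,0,0]],
    [0,[0,0,0],[0,0,0]],
    [0,[0,0,0],[0,0,0]],
    [0,[0,0,0],[0,0,0]],
    [0,[0,0,0],[0,0,0]]
  ]
}}

```text
clock: 9.3
eef_pos: [491.3, 99.5, 119.9]
tcp_rot: [-3.141, -0.0, 1.736]
contact_force: [0.2, -0.3, 0.3]
opening: 0.002
```

Request:
{"fn": "servo_tool", "kwargs": {
  "rows": [
    [0,[0,0,0],[0,0,0]],
    [0,[0,0,0],[0,0,0]],
    [0,[0,0,0],[0,0,0]],
    [0,[0,0,0],[0,0,0]],
    [0,[0,0,0],[0,0,0]],
    [0,[0,0,0],[0,0,0]],
    [0,[0,0,0],[0,0,0]],
    [0,[0,0,0],[0,0,0]]
  ]
}}

```text
clock: 10.3
eef_pos: [491.3, 99.5, 120.0]
tcp_rot: [-3.142, 0.0, 1.736]
contact_force: [0.6, 0.2, 1.1]
opening: 0.001
```

Request:
{"fn": "servo_tool", "kwargs": {
  "rows": [
    [0,[0,0,0],[0,0,0]],
    [0,[0,0,0],[0,0,0]],
    [0,[0,0,0],[0,0,0]],
    [0,[0,0,0],[0,0,0]],
    [0,[0,0,0],[0,0,0]],
    [0,[0,0,0],[0,0,0]],
    [0,[0,0,0],[0,0,0]],
    [0,[0,0,0],[0,0,0]]
  ]
}}

```text
clock: 11.3
eef_pos: [491.3, 99.5, 120.0]
tcp_rot: [-3.142, 0.0, 1.736]
contact_force: [-0.1, -0.2, 0.7]
opening: 0.002
```

Request:
{"fn": "servo_tool", "kwargs": {
  "rows": [
    [0,[0,0,-35],[0,0,0]],
    [0,[0,0,-35],[0,0,0]],
    [0,[-44,8,0],[0,0,0]],
    [0,[-44,8,0],[0,0,0]],
    [0,[-44,8,0],[0,0,0]],
    [0,[-44,8,0],[0,0,0]],
    [0,[-44,9,0],[0,0,0]],
    [0,[0,0,0],[0,0,0]]
  ]
}}

```text
clock: 12.3
eef_pos: [568.9, -113.2, 189.9]
tcp_rot: [3.141, 0.001, 1.733]
contact_force: [-0.9, 0.1, -0.5]
opening: 0.002
```

```bash
python3 - <<'E'
from h import *
s=sense();p=s["eef_pos"];print(p.round(1),tocab(p).round(1),s["clock"])
E
```

```text
[ 568.9 -113.2  189.9] [   3.2 -178. ] 12.3
```

Request:
{"fn": "servo_tool", "kwargs": {
  "rows": [
    [0,[0,-2,30],[0,0,0]],
    [0,[8,0,32],[0,0,0]],
    [0,[8,0,0],[0,0,0]],
    [0,[8,0,0],[0,0,0]],
    [0,[8,0,0],[0,0,0]],
    [0,[8,0,0],[0,0,0]],
    [0,[12,0,0],[0,0,0]],
    [0,[15,0,0],[0,0,0]]
  ]
}}

```text
clock: 13.3
eef_pos: [555.2, -44.2, 128.3]
tcp_rot: [3.141, 0.0, 1.736]
contact_force: [0.6, -1.6, 0.6]
opening: -0.001
```

Request:
{"fn": "servo_tool", "kwargs": {
  "rows": [
    [0,[15,0,0],[0,0,0]],
    [0,[15,0,0],[0,0,0]],
    [0,[15,0,0],[0,0,0]],
    [0,[15,0,0],[0,0,0]],
    [0,[15,0,0],[0,0,0]],
    [0,[15,0,0],[0,0,0]],
    [0,[15,0,0],[0,0,0]],
    [0,[10,0,0],[0,0,0]]
  ]
}}

```text
clock: 14.3
eef_pos: [535.8, 69.5, 127.9]
tcp_rot: [-3.141, -0.0, 1.737]
contact_force: [1.6, -1.9, 0.2]
opening: -0.002
```

```bash
python3 - <<'E'
from h import *
s=sense();p=s["eef_pos"];print(p.round(1),tocab(p).round(1),s["clock"],s["contact_force"])
E
```

```text
[535.8  69.5 127.9] [-0.5  7.6] 14.3 [ 1.55339784 -1.88479534  0.24300301]
```

Request:
{"fn": "servo_tool", "kwargs": {
  "rows": [
    [0,[7,0,0],[0,0,0]],
    [0,[5,0,0],[0,0,0]],
    [0,[3,0,0],[0,0,0]],
    [0,[2,0,0],[0,0,0]],
    [0,[0,0,0],[0,0,0]]
  ]
}}

```text
clock: 14.92
eef_pos: [533.1, 85.3, 127.9]
tcp_rot: [-3.141, -0.0, 1.736]
contact_force: [-1.3, 0.6, 0.1]
opening: 0.004
```

Request:
{"fn": "servo_tool", "kwargs": {
  "rows": [
    [0,[2,0,0],[0,0,0]],
    [0,[1,0,0],[0,0,0]],
    [0,[0,0,0],[0,0,0]]
  ]
}}

```text
clock: 15.3
eef_pos: [532.6, 88.2, 127.9]
tcp_rot: [-3.141, -0.0, 1.736]
contact_force: [-0.6, -1.0, -1.6]
opening: -0.001
```

Request:
{"fn": "servo_tool", "kwargs": {
  "rows": [
    [0,[1.5,0,0],[0,0,0]],
    [0,[0,0,0],[0,0,0]]
  ]
}}

```text
clock: 15.55
eef_pos: [532.5, 89.0, 127.9]
tcp_rot: [-3.141, 0.001, 1.737]
contact_force: [0.5, -5.9, -1.0]
opening: -0.001
```

Request:
{"fn": "servo_tool", "kwargs": {
  "rows": [
    [0,[1.5,0,0],[0,0,0]],
    [0,[0,0,0],[0,0,0]]
  ]
}}

```text
clock: 15.8
eef_pos: [532.5, 89.1, 128.0]
tcp_rot: [-3.141, 0.003, 1.738]
contact_force: [1.4, -14.5, 0.1]
opening: 0.001
```

The force rose to 14.5 N with no further motion, so the door is at its stop. The two stop positions plus the bar and finger widths give 137 + 38 = 175 mm of travel. Now I retreat.

Request:
{"fn": "servo_tool", "kwargs": {
  "rows": [
    [0,[-8,0,0],[0,0,0]],
    [0,[-10,0,-20],[0,0,0]],
    [0,[0,0,-50],[0,0,0]],
    [0,[-40,0,-30],[0,0,0]],
    [0,[-50,0,0],[0,0,0]],
    [0,[-50,0,0],[0,0,0]],
    [0,[-20,0,0],[0,0,0]],
    [0,[0,0,0],[0,0,0]]
  ]
}}

```text
clock: 16.8
eef_pos: [561.7, -85.1, 227.8]
tcp_rot: [-3.142, -0.001, 1.734]
contact_force: [-0.2, -0.7, 0.7]
opening: -0.0
```

```bash
python3 - <<'E'
from h import *
i=grab_frame("top");s=sense();print(s["eef_pos"],s["contact_force"],s["clock"],abs(s["qvel"]).max())
cv2.imwrite("pics/top5.png",i)
j=i[205:315,225:390];cv2.imwrite("pics/crop5.png",cv2.resize(j,None,fx=4.8,fy=4.8,interpolation=cv2.INTER_CUBIC))
d=cv2.absdiff(i,cv2.imread("pics/top0.png")).max(2)
for n,(x,y) in dict(mallet=(130,215),brush=(235,172),spat=(345,170),tin=(452,225),cap=(452,266)).items(): print(n,d[y:y+30,x:x+28].max())
E
```

```text
[561.48845659 -84.17219787 227.75907457] [0.44541957 1.16435585 0.63952061] 16.85 0.02466130736266441
mallet 9
brush 5
spat 50
tin 7
cap 9
```

View pics/crop5.png

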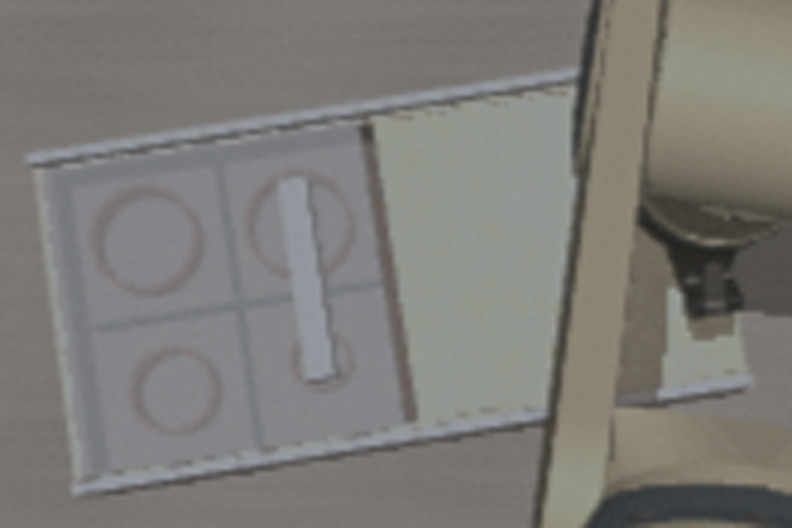

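The door covers the whole bay, with the bar at crop (307,278). The rings are unmoved and the robot is clear. The spatula patch differs from the start because the arm now overlaps that area; the arm never went near it.

```bash
python3 -c "
from h import *
f=lambda u,v,z:tocab(px2w('top',(225+u/4.8,205+v/4.8),z)).round(1)
print('bar',f(307.5,278,131))
print(sign_off())"
```

```text
bar [ 0.3 43.5]
the job is handed in; nothing more can be done
None
```

I pushed the door fully open by its bar, pointed at the slimmest ring, pushed the door fully closed again, and handed the job in at about 17 s.

- **Opening:** I pushed with shut fingers until the door hit its stop at about 10 N.
- **Pointing:** The fingertips were about 31 mm above the slim ring's mouth, within about 1 mm of its measured centre, and stayed there for 3 s. A camera picture confirmed the alignment just before the dwell.
- **Closing:** The door reached its stop at about 14.5 N. The two stop positions give 175 mm of travel, and the last picture puts the bar at y = 43.5 mm (44 expected).
- **Final state:** The robot was clear of everything, and the rings appeared in the same places as before.
- **Things around the cabinet:** The mallet, brush, tin and cap showed no change between the first and last pictures. The spatula patch did differ (peak 50 grey levels). I put that down to the arm or its shadow, because the arm never came near the spatula, but I did not check it further.
- **Network that disagreed:** One low-confidence mask for the slim ring was plainly wrong. I ignored it and used the ring position I measured from the picture, which agreed with the top-view box.

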